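# Clamp the instrument rail in its hinged tube clamp

## Task

The steel instrument rail lies in its bench stand, but the tube clamp at its right end is still open: swing the hinged half over onto the rail without letting it slam, then swing the bolt upright into the slot of that half. Turn the orange lever clockwise until the clamp is firmly hand-tight, about 0.33 N m or 5.7 N pushed square at the ball on its end, and not overtightened. Leave the handpiece lying in its rests, the rail and the things round the stand where they are.

Things in the scene. Friction and masses are not known exactly. Their poses are not given: they have to be found in the camera images.
- stand: grey plate 105x360x8 mm, fixed on the table, with two grey metal seats that carry the rail; origin under its middle on the table; y runs along the rail to the left, x away from the robot, z up. The open tube clamp is at y = -125 mm, 40 mm wide; a closed seat at y = +145.
- bolt_pin (a point): middle of the pin on which the bolt swings, on the robot's side of the clamp, at stand x -38, y -125, z 38 mm; the pin is parallel to the rail
- jaw_hinge (a point): middle of the hinge pin of the hinged half, on the clamp's far side, at stand x +30, y -125, z 58 mm; parallel to the rail
- jaw (a joint): hinged half, rad: 0 = down on the rail, grows as it opens; it stands up and leans back at the start. Closed, its free end is a flat lug 36 mm wide along the rail, 10 mm thick, centre 73 mm toward the robot and 8 mm above the hinge, with a 13 mm slot open toward the robot; crown 26 mm above the hinge, rib 29 mm. Weighs 0.14 kg; from under about 1 rad it falls if let go.
- bolt (a joint): swing bolt, rad: 0 = upright in the slot, grows as it leans out toward the robot; stiff, stays where it is left. 9 mm steel shank from the pin; on it the orange hub, 22 mm wide, whose top is 75 mm (+-4) from the pin (grip it about 65 mm from the pin), and below it a 28 mm steel collar that must pass over the lug (top of the closed lug 33 mm above the pin).
- lever (a joint): orange lever on the hub, rad: 0 = its 10 mm arm points square away from the bolt, toward the robot when the bolt is upright; grows clockwise seen from above (then to the left, then away). Arm rises outward to a 15 mm ball 58 mm from the bolt's axis, 72 mm (+-4) along it from the pin. Turns to 3.3.
- liner: black rubber lining inside the hinged half, which bears on the rail; its origin is the hinge. The lever sinks 2.5 mm a radian on a steep thread, but it is of the indexing kind: its angle tells nothing of tightness. It turns freely (0.05 N m) until the collar meets the lug, 0.4 to 3 rad on, then stiffens by 0.5 to 1.5 N m a radian, and it stays put. Tight = 0.33 N m.
- rail: loose steel tube 25 mm thick, 340 mm long, lying in the stand, axis 60 mm above the table along its y; origin in its middle; two white rests on top at its y +18 and +75 mm
- handpiece: white and blue handpiece 148x21x21 mm lying loose in the rests along the rail; its top is 98 mm above the table and its near end about 90 mm left of the clamp middle; leave it
- gallipot: steel pot 57 mm wide, 30 mm high, in front of the stand; origin under its middle; leave it
- vial: white vial with a yellow cap, 30 mm wide, 54 mm high, front left of the stand; origin under its middle; leave it
- tweezers: steel tweezers 130 mm long, 10 mm high, lying right of the stand; origin in the middle; leave it

How it is judged:
By the outcome, as a careful person would: the job done as asked, in the order asked, and still so for the second after the job is handed in, with the robot touching nothing.
It also fails if it takes over 67 s, if anything falls off the work surface, if the arm or the gripper's body presses on something with over 40 N, if the wrist force passes 120 N, or if a joint passes its speed limit or range.

## Robot

A 7-joint arm with a two-finger parallel gripper is mounted at the origin on a cart in front of the work surface, level with it; the furniture and walls round the work are solid. World frame = base frame: x ahead of the robot, y to its left, z up, the work surface at z = 0. Lengths are in m, angles in rad, forces in N, time in s.
With the tool pointing down it reaches from about 0.425 to 0.925 m from the base axis. Payload 6.8 kg.
Tool frame: the origin (TCP) lies at the very end of the fingers, on their centre line; the grasp point (between the pads) lies 19 mm behind it; z points along the fingers, y is the line along which they close (so a half turn about z gives the same grasp; the last joint's range is limited). The gripper opens to 85 mm and grips with 20 to 120 N. Pads are 22 mm wide; open, the fingers measure 114 mm over their backs; the gripper's body (76 mm by 85 mm) begins 54 mm behind the grasp point. The pads swing forward as they close: fully open they stand 13 mm farther back than shut.
Start: joints at [0.999, 0.477, 0.022, 1.555, -0.011, 1.109, -0.083], TCP at [0.302, -0.604, 0.231] pointing down, gripper open.
Joint ranges: [-2.96, 2.96], [-0.34, 2.1], [-1.41, 1.46], [0.24, 2.44], [-1.37, 4.51], [0.17, 1.92], [-2.96, 2.96]. Speed limits (rad/s): [2.39, 2.39, 3.14, 3.14, 3.14, 3.14, 3.14].

## Interface

Orientations are given as a unit quaternion [w, x, y, z].
In Python, from station import bot gives the robot as it stands. The module is installed in compiled form; this text tells all that it offers.
- The arm moves only by the shell command python3 -m jog 'ROWS' [OPENING] [FORCE]. ROWS is JSON, a list of rows, each a list of 4 numbers: the shift along the tool's x, y, z in cm, then the turn about the tool's z in rad. In form: [[x, y, z, spin], ...]. A call has 1 to 20 rows; each row is the pose to reach, as a shift and turn from the pose commanded when the call began, along the tool's axes at that moment; what a row does not reach only later rows make up. A row lasts 1/12 s, in which the tool goes at most 41.7 mm and 7.16 degrees, less where a joint would pass 70% of its speed; a pose out of reach is approached as far as the arm can. A call with a gripper value outside its range is refused whole. OPENING is the closure, from -1 (fully open) to 1 (shut), set as the call begins (- or left out, the last holds). The fingers move at their own pace and stop on an object; FORCE is the grip in N (left out, the last holds). Time passes only in rows, so rows that repeat a pose let the fingers close. It gives the time, the measured TCP pose, the force, the opening and the grip force at its end, in the units of the state.
- bot.get_obs(): the state, without advancing time (a new reading comes with each control period).
- bot.read_camera(name): name is "scene" or "side" or "wrist"; returns a dict with "pixels" (480x640x3 uint8, red, green, blue), "depth" (480x640 float32, m along the optical axis (not along the pixel's ray), 0 where there is no reading), "fovy" (degrees; the focal length in pixels is half the picture's height over the tangent of half this angle, whatever the lens; pixels are square), "cx", "cy" (the principal point, pixels), "distortion" ([k1, k2, p1, p2, k3] as OpenCV has them; the pictures are not rectified), "pose" (4x4, takes a point from camera to world coordinates). Camera axes: x right, y down, z forward; pixel columns grow to the right and rows downward; lengths in m; the calibration is good to about 2 mm. A picture is of the moment at which its call begins.
- bot.hand_in(): hands the job in; it is judged then, once.
The state is a dict: "t": time; "q": joint angles; "joint_vel": joint speeds; "joint_torque": joint torques, N m; "eef_pos": TCP position; "tool_rot": TCP orientation; "contact_force": force on the tool from outside, world axes, zero at the start; "torque": the same for the moment, N m; "gripper_width": opening from 0.0 (shut) to 1.0 (fully open); "grasp_force": force on a finger pad.
Only numpy, scipy, OpenCV 4.12 (cv2) and the standard library are available. Lean on these libraries where they do the work, as an engineer would, in place of code of your own. Each camera call takes 0.05 s, during which the arm holds its last target. There are 200 camera calls.

## Working session

There is one attempt and no reset: what is moved stays moved. The work goes in short steps, Python scripts to look and compute and a shell command to move; the robot and the scene stay as the last step left them, time stands still between calls to the robot, and variables do not carry over. Pictures are saved under pics/ and viewed, at most 11 in all, crops included, and the job is handed in when it is done.

```bash
mkdir -p pics; cat > h.py <<'E'
import numpy as np, cv2, json
from station import bot
def K(c):
    f=240/np.tan(np.radians(c["fovy"])/2); return np.array([[f,0,c["cx"]],[0,f,c["cy"]],[0,0,1]])
def cloud(c):
    v,u=np.mgrid[0:480,0:640]; p=np.stack([u,v],-1).reshape(-1,1,2).astype(float)
    n=cv2.undistortPoints(p,K(c),np.array(c["distortion"])).reshape(480,640,2)
    d=c["depth"]; P=np.dstack([n*d[...,None],d]); T=np.array(c["pose"])
    return P@T[:3,:3].T+T[:3,3]
def ray(c,u,v):
    n=cv2.undistortPoints(np.array([[[u,v]]],float),K(c),np.array(c["distortion"])).ravel(); T=np.array(c["pose"])
    return T[:3,3],T[:3,:3]@np.array([*n,1])
def cross(c1,p1,c2,p2):
    o,d=ray(c1,*p1);q,e=ray(c2,*p2)
    s=np.linalg.lstsq(np.stack([d,-e],1),q-o,rcond=None)[0]
    a,b=o+s[0]*d,q+s[1]*e; return (a+b)/2,np.linalg.norm(a-b)
def proj(c,P):
    T=np.linalg.inv(np.array(c["pose"])); 
    return cv2.projectPoints(np.atleast_2d(P).astype(float),cv2.Rodrigues(T[:3,:3])[0],T[:3,3],K(c),np.array(c["distortion"]))[0].reshape(-1,2)
def save(c,n): cv2.imwrite("pics/"+n,c["pixels"][...,::-1])
E
python3 - <<'E'
from h import *
import pickle
np.set_printoptions(precision=4,suppress=True)
print({k:np.round(v,3) for k,v in bot.get_obs().items()})
C={}
for n in("scene","side","wrist"):
    c=bot.read_camera(n);C[n]=c;save(c,n+"0.png");print(n,c["fovy"],c["distortion"],np.array(c["pose"]))
pickle.dump(C,open("c0.pkl","wb"))
E
```

```text
{'t': np.float64(0.0), 'q': array([ 0.999,  0.478,  0.022,  1.556, -0.012,  1.109, -0.083]), 'joint_vel': array([ 0.001,  0.001,  0.001, -0.002,  0.   , -0.   , -0.002]), 'joint_torque': array([ -0.001, -59.646,   1.608, -28.12 ,   0.012,   0.009,  -0.   ]), 'eef_pos': array([ 0.302, -0.603,  0.23 ]), 'tool_rot': array([-0.001,  0.973,  0.23 , -0.   ]), 'contact_force': array([-0.138,  0.094, -0.397]), 'torque': array([ 0.03 , -0.022,  0.034]), 'grasp_force': np.float64(0.0), 'gripper_width': np.float64(0.998)}
scene 49.310283207754196 [-0.14  0.    0.    0.    0.  ] [[-0.6835 -0.5425  0.4884  0.0607]
 [-0.7299  0.5193 -0.4445  0.358 ]
 [-0.0125 -0.6603 -0.7509  0.769 ]
 [ 0.      0.      0.      1.    ]]
side 56.600233913382496 [-0.0304  0.      0.      0.      0.    ] [[-0.9745 -0.0926  0.2046  0.3772]
 [-0.2244  0.37   -0.9015  0.7031]
 [ 0.0078 -0.9244 -0.3814  0.3856]
 [ 0.      0.      0.      1.    ]]
wrist 59.8117267537552 [-0.0362  0.      0.      0.      0.    ] [[ 0.4483 -0.8582 -0.2503  0.3649]
 [-0.8939 -0.4311 -0.1228 -0.5713]
 [-0.0025  0.2788 -0.9604  0.3732]
 [ 0.      0.      0.      1.    ]]
```

View pics/scene0.png

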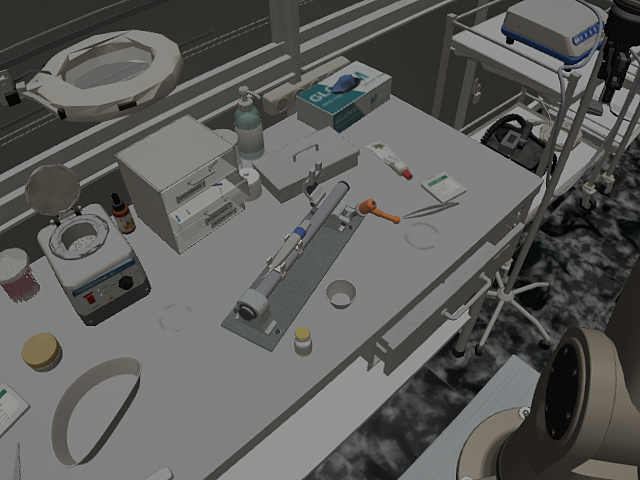

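View pics/side0.png

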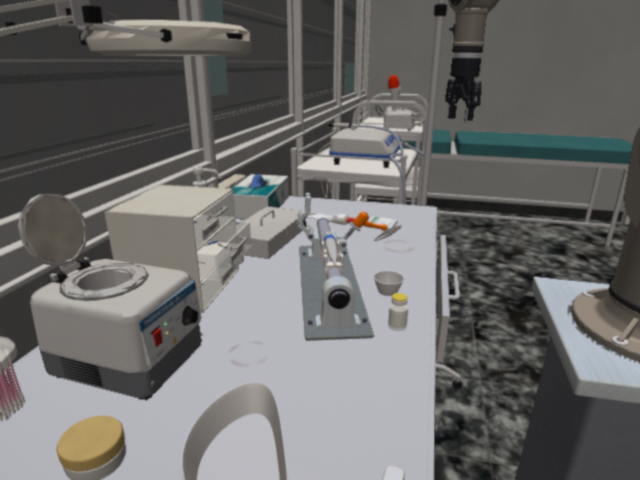

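The scene view shows the rail running from (250,305) to (345,187). The clamp with its open jaw is near (315,180), the orange lever runs from (365,205) to (397,219), and the plate's left end is at (225,322)–(272,345). The pot is at (341,292), the vial at (303,340) and the tweezers at (432,210).

```bash
python3 - <<'E'
from h import *
import pickle
np.set_printoptions(precision=4,suppress=True)
C=pickle.load(open("c0.pkl","rb"))
for n in("scene","side"):
    c=C[n];W=cloud(c);hsv=cv2.cvtColor(c["pixels"],cv2.COLOR_RGB2HSV)
    o=(hsv[...,0]<14)&(hsv[...,1]>170)&(hsv[...,2]>100)&(c["depth"]>0)&(W[...,0]<1)&(W[...,2]>0.01)&(W[...,2]<.15)&(W[...,1]<0.2)
    v,u=np.nonzero(o);P=W[o];print(n,"orange",o.sum(),P.min(0),P.max(0),np.median(P,0))
    i=np.argsort(P[:,0]);
    for k in np.array_split(i,6): print("  ",P[k].mean(0),u[k].mean(),v[k].mean())
    # plate
    g=(W[...,2]>.004)&(W[...,2]<.012)&(W[...,0]>.4)&(W[...,0]<.8)&(abs(W[...,1])<.4)&(c["pixels"].max(2)<125)&(c["depth"]>0)
    nn,l,s,ce=cv2.connectedComponentsWithStats(g.astype(np.uint8));k=1+np.argmax(s[1:,4]);P=W[l==k]
    r=cv2.minAreaRect((P[:,:2]*1000).astype(np.float32));print("plate",s[k],r,cv2.boxPoints(r),np.median(P[:,2]))
    # rail: heights .06-.075
    ctr=np.array(r[0])/1000
    m=(W[...,2]>.05)&(W[...,2]<.074)&(np.hypot(W[...,0]-ctr[0],W[...,1]-ctr[1])<.2)&(c["depth"]>0)
    P=W[m];print("rail",m.sum(),cv2.fitLine((P[:,:2]).astype(np.float32),cv2.DIST_HUBER,0,.001,.001).ravel())
    if n=="scene": cv2.imwrite("pics/s0c.png",cv2.resize(c["pixels"][150:360,210:480,::-1],None,fx=2.9,fy=2.8,interpolation=cv2.INTER_CUBIC)[:600])
E
```

```text
scene orange 121 [ 0.4482 -0.3525  0.0229] [ 0.5498 -0.1534  0.1049] [ 0.4848 -0.1773  0.0779]
   [ 0.4528 -0.1946  0.0667] 395.3333333333333 219.14285714285714
   [ 0.4659 -0.1865  0.0696] 387.3 216.5
   [ 0.4797 -0.1778  0.0779] 378.95 211.85
   [ 0.4875 -0.17    0.088 ] 373.3 207.9
   [ 0.4957 -0.1647  0.1009] 368.5 202.0
   [ 0.5192 -0.2175  0.0699] 375.85 194.95
plate [ 221  215  144  136 4536] ((530.19189453125, -20.025314331054688), (104.7545394897461, 348.972412109375), 16.855775833129883) [[ 429.4702  131.7771]
 [ 530.6595 -202.2027]
 [ 630.9136 -171.8277]
 [ 529.7242  162.1521]] 0.008191862757976509
rail 2867 [ 0.3381 -0.9411  0.522  -0.0131]
side orange 79 [ 0.4527 -0.3506  0.0152] [ 0.5603 -0.1529  0.0998] [ 0.4903 -0.1759  0.0713]
   [ 0.4595 -0.1896  0.0639] 381.7857142857143 226.57142857142858
   [ 0.4744 -0.1803  0.0688] 374.3076923076923 225.23076923076923
   [ 0.4875 -0.1685  0.0809] 367.61538461538464 221.07692307692307
   [ 0.4963 -0.1623  0.0829] 363.0 220.76923076923077
   [ 0.5108 -0.1602  0.0839] 355.9230769230769 220.07692307692307
   [ 0.554  -0.3468  0.0187] 350.3076923076923 219.6153846153846
plate [ 300  247   74   92 2626] ((534.8462524414062, -18.04229736328125), (102.50780487060547, 350.5545654296875), 17.654624938964844) [[ 432.8485  133.4356]
 [ 539.1641 -200.6086]
 [ 636.844  -169.5202]
 [ 530.5284  164.524 ]] 0.007443490009120146
rail 1694 [ 0.3505 -0.9366  0.5288  0.0012]
```

View pics/s0c.png

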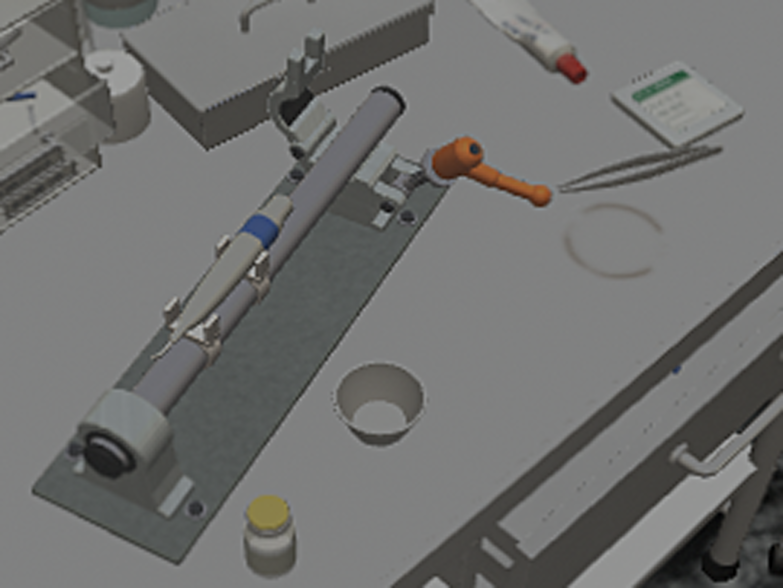

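Plate yaw is about 17.5°, centre near (0.535,-0.024). Next I'll move to a look-down pose over the clamp and align the tool with the stand.

```bash
python3 -m jog '[[4,-3,-1,0.02],[8,-5.5,-2,0.06],[12,-8,-3,0.1],[15.5,-10.5,-3,0.16],[19,-13,-3,0.16],[22,-15.5,-3,0.16],[25.5,-18,-3,0.16],[29,-20,-3,0.16],[32,-22.5,-3,0.16],[35.5,-25,-3,0.16],[39,-27,-3,0.16],[42,-29.3,-3,0.16],[42.6,-29.3,-3,0.16],[42.6,-29.3,-3,0.16],[42.6,-29.3,-3,0.16]]'
python3 - <<'E'
from h import *
import pickle
c=bot.read_camera("wrist");save(c,"w1.png");pickle.dump(c,open("w1.pkl","wb"));print(np.round(c["pose"],4))
E
```

```text
t: 1.4
eef_pos: [0.5523, -0.1497, 0.2609]
tool_rot: [-0.0, 0.988, 0.153, -0.0]
contact_force: [-0.3, -0.7, 0.1]
gripper_width: 1.001
grasp_force: 0.0
[[ 0.3031 -0.9149 -0.2665  0.6196]
 [-0.953  -0.2914 -0.0834 -0.1279]
 [-0.0014  0.2793 -0.9602  0.4036]
 [ 0.      0.      0.      1.    ]]
```

View pics/w1.png

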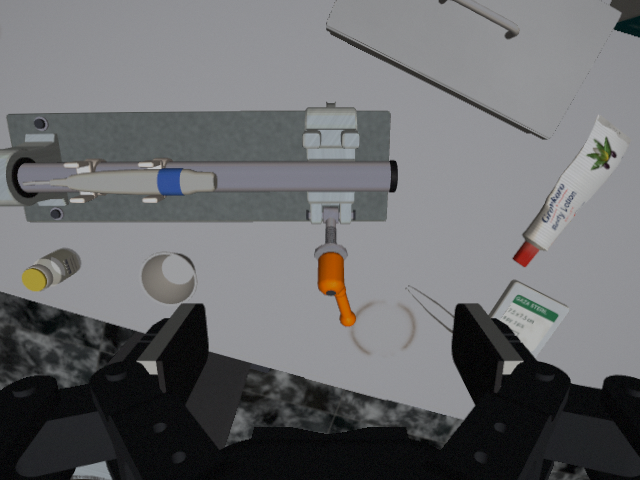

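The wrist view shows the plate's right edge from (390,111) to (387,220) and its left edge from (8,115) to (27,222). The lug's two prongs are at (312,138) and (350,138). The collar is at (330,253), the hub end at (331,291) and the ball at (347,319). Next I'll get the numbers.

```bash
python3 - <<'E'
from h import *
import pickle
np.set_printoptions(precision=4,suppress=True)
c=pickle.load(open("w1.pkl","rb"));W=cloud(c);d=c["depth"]
def onz(u,v,z):
    o,r=ray(c,u,v);return o+r*(z-o[2])/r[2]
cs=[onz(*p,.008) for p in((8,115),(390,111),(387,220),(27,222))]
for p in cs: print(p)
print([np.linalg.norm(cs[i]-cs[(i+1)%4]) for i in range(4)])
g=(abs(W[...,2]-.008)<.005)&(c["pixels"].max(2)<130)&(d>0)&(W[...,0]>.4);
nn,l,s,ce=cv2.connectedComponentsWithStats(g.astype(np.uint8));k=1+np.argmax(s[1:,4]);r=cv2.minAreaRect((W[l==k][:,:2]*1000).astype(np.float32));print("plate",s[k],r)
ctr=np.mean(cs,0)[:2]; e=cs[1]-cs[0]+cs[2]-cs[3]; ys=-e[:2]/np.linalg.norm(e[:2]); xs=np.array([ys[1],-ys[0]]);print("ctr",ctr,"yaw",np.degrees(np.arctan2(xs[1],xs[0])))
S=np.dstack([(W[...,:2]-ctr)@xs,(W[...,:2]-ctr)@ys,W[...,2]])
m=(abs(S[...,0])<.01)&(S[...,2]>.066)&(S[...,2]<.076)&(S[...,1]<-.02)&(abs(S[...,1]+.125)>.03);P=S[m];print("rail",np.median(P,0),np.polyfit(P[:,1],P[:,0],1),P[:,1].min())
hsv=cv2.cvtColor(c["pixels"],cv2.COLOR_RGB2HSV)
o=(hsv[...,0]<16)&(hsv[...,1]>170)&(hsv[...,2]>60)&(d>0);nn,l,s,ce=cv2.connectedComponentsWithStats(o.astype(np.uint8))
for k in range(1,nn):
    if s[k,4]>100 and s[k,0]<400:
        m=l==k;P=S[m];i=np.argsort(P[:,0]);print("orange",s[k])
        for q in np.array_split(i,10): print("  ",P[q].mean(0),P[q].min(0)[1:],P[q].max(0)[1:])
for a in((312,138),(350,138),(331,131),(331,150),(331,115),(330,235),(330,253),(331,104)):
    print(a,S[a[1],a[0]])
m=(S[...,2]>.075)&(abs(S[...,1]+.125)<.03)&(S[...,0]>-.02)&(S[...,0]<.12)&(d>0);P=S[m];print("jaw");i=np.argsort(P[:,2])
for q in np.array_split(i,8): print("  ",P[q].mean(0),P[q].min(0),P[q].max(0))
E
```

```text
[0.5299 0.1595 0.008 ]
[ 0.6388 -0.179   0.008 ]
[ 0.5414 -0.2111  0.008 ]
[0.431 0.13  0.008]
[np.float64(0.3555961132099587), np.float64(0.10250517706998998), np.float64(0.35849362439798066), np.float64(0.10326145460190374)]
plate [    6   111   301    52 13360] ((551.2753295898438, 21.967620849609375), (45.77510070800781, 282.0266418457031), 17.626489639282227)
ctr [ 0.5353 -0.0252] yaw 17.887038525457452
rail [ 0.0012 -0.073   0.0715] [0.0069 0.0014] -0.1771495656598692
orange [ 318  252   38   74 1156]
   [-0.1276 -0.1385  0.0666] [-0.1454  0.0627] [-0.1318  0.0695]
   [-0.1137 -0.1349  0.0695] [-0.1416  0.0648] [-0.129   0.0745]
   [-0.0949 -0.1301  0.0837] [-0.1368  0.0704] [-0.115   0.1014]
   [-0.0819 -0.1231  0.0996] [-0.1334  0.0934] [-0.1134  0.1028]
   [-0.0764 -0.1238  0.0978] [-0.1335  0.089 ] [-0.1142  0.1018]
   [-0.0735 -0.1241  0.0954] [-0.1336  0.0861] [-0.1141  0.1018]
   [-0.0709 -0.1236  0.0923] [-0.1337  0.0816] [-0.1141  0.0981]
   [-0.0682 -0.124   0.0888] [-0.1338  0.0796] [-0.1141  0.096 ]
   [-0.0655 -0.1235  0.0857] [-0.133   0.0788] [-0.114   0.0905]
  
[... 310 characters left out ...]
31  0.0815]
(331, 104) [ 0.0559 -0.1243  0.0819]
jaw
   [ 0.0338 -0.1244  0.1457] [-0.0137 -0.1549  0.0751] [ 0.0573 -0.1058  0.3345]
   [-0.011  -0.1262  0.3369] [-0.0136 -0.155   0.3345] [-0.0043 -0.095   0.3391]
   [-0.0099 -0.1256  0.3404] [-0.0128 -0.155   0.3391] [-0.0035 -0.095   0.3416]
   [-0.0096 -0.1248  0.3427] [-0.0127 -0.155   0.3416] [-0.0041 -0.095   0.3437]
   [-0.0092 -0.1251  0.3447] [-0.013  -0.155   0.3437] [-0.0039 -0.095   0.3457]
   [-0.0083 -0.1256  0.3467] [-0.0127 -0.1549  0.3457] [-0.0038 -0.095   0.3478]
   [-0.0055 -0.1269  0.3495] [-0.0109 -0.155   0.3478] [-0.0036 -0.095   0.3512]
   [-0.0042 -0.1248  0.3531] [-0.0072 -0.1544  0.3512] [-0.0008 -0.095   0.3568]
```

Stand: centre (0.535,-0.025), yaw 17.8°. The jaw is at about 1.55 rad with its lug centre at stand (38, -124, 131) mm, and the bolt leans about 0.72 rad. These agree with the given sizes. I'll go down over the lug.

```bash
python3 -m jog '[[3,0,2,0],[6.1,0,4,0],[6.1,0,7,0],[6.1,0,10,0],[6.1,0,12,0],[6.1,0,13,0],[6.1,0,13.7,0],[6.1,0,13.9,0],[6.1,0,13.9,0]]' -1 20
python3 -m jog '[[0,0,0,0],[0,0,0,0],[0,0,0,0],[0,0,0,0],[0,0,0,0],[0,0,0,0],[0,0,0,0],[0,0,0,0]]' 0.6 20
python3 -c "
from h import *
c=bot.read_camera('wrist');save(c,'w2.png')"
```

```text
t: 2.2
eef_pos: [0.6103, -0.1337, 0.123]
tool_rot: [0.0, 0.989, 0.151, 0.0]
contact_force: [0.1, -0.3, 1.0]
gripper_width: 1.001
grasp_force: 0.0
t: 2.87
eef_pos: [0.6107, -0.1319, 0.1232]
tool_rot: [-0.0, 0.988, 0.152, 0.001]
contact_force: [-1.1, 1.9, 6.2]
gripper_width: 0.411
grasp_force: 22.3
```

View pics/w2.png

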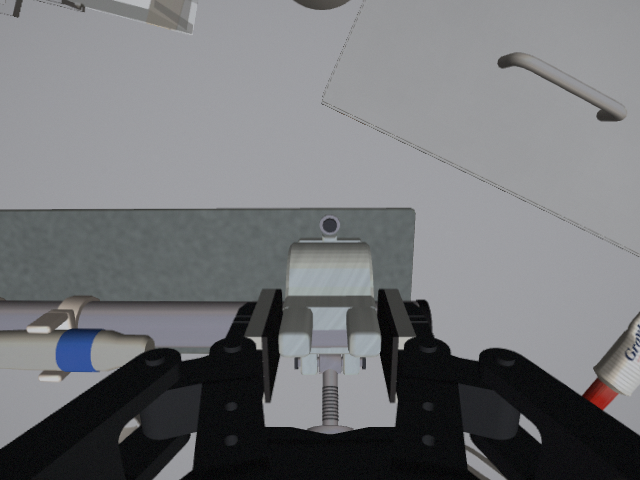

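The lug is between the pads at (330,330) in the picture, gripped at 35 mm opening with 22 N. I'll carry it along its arc.

```bash
python3 -m jog '[[-0.36,0,-0.02,0],[-0.74,0,-0.02,0],[-1.1,0,0,0],[-1.47,0,0.02,0],[-1.83,0,0.07,0],[-2.2,0,0.13,0],[-2.55,0,0.22,0],[-2.9,0,0.33,0],[-3.25,0,0.45,0],[-3.59,0,0.59,0],[-3.92,0,0.76,0],[-4.25,0,0.94,0],[-4.56,0,1.13,0],[-4.87,0,1.33,0],[-5.16,0,1.53,0],[-5.16,0,1.53,0]]'
```

```text
t: 4.25
eef_pos: [0.5588, -0.1484, 0.1061]
tool_rot: [-0.0, 0.989, 0.151, -0.002]
contact_force: [-1.9, 4.6, 4.8]
gripper_width: 0.41
grasp_force: 24.2
```

```bash
python3 -m jog '[[-0.28,0,0.23,0],[-0.55,0,0.48,0],[-0.81,0,0.74,0],[-1.06,0,1.01,0],[-1.29,0,1.3,0],[-1.51,0,1.59,0],[-1.72,0,1.9,0],[-1.9,0,2.21,0],[-2.07,0,2.54,0],[-2.23,0,2.87,0],[-2.37,0,3.21,0],[-2.49,0,3.56,0],[-2.49,0,3.56,0]]'
```

```text
t: 5.33
eef_pos: [0.5346, -0.1561, 0.07]
tool_rot: [-0.0, 0.989, 0.151, -0.002]
contact_force: [-3.9, 2.8, 2.7]
gripper_width: 0.415
grasp_force: 24.6
```

```bash
python3 -m jog '[[-0.05,0,0.18,0],[-0.1,0,0.36,0],[-0.14,0,0.53,0],[-0.18,0,0.71,0],[-0.18,0,0.71,0]]'
```

```text
t: 5.75
eef_pos: [0.5329, -0.1566, 0.0633]
tool_rot: [-0.0, 0.989, 0.151, -0.002]
contact_force: [-5.6, 3.2, 3.3]
gripper_width: 0.411
grasp_force: 24.8
```

```bash
python3 -m jog '[[0,0,0.15,0],[0.02,0,0.3,0],[0.04,0,0.45,0],[0.04,0,0.45,0]]'; python3 -c "
from h import *
print(bot.get_obs()['contact_force'])
c=bot.read_camera('scene');save(c,'s3.png');cv2.imwrite('pics/s3c.png',cv2.resize(c['pixels'][140:260,270:430,::-1],(800,600),interpolation=cv2.INTER_CUBIC))"
```

```text
t: 6.08
eef_pos: [0.5323, -0.1568, 0.0585]
tool_rot: [-0.0, 0.989, 0.151, -0.003]
contact_force: [-6.4, 2.6, 3.1]
gripper_width: 0.412
grasp_force: 25.1
[-6.38860386  2.58668448  3.13046127]
```

View pics/s3c.png

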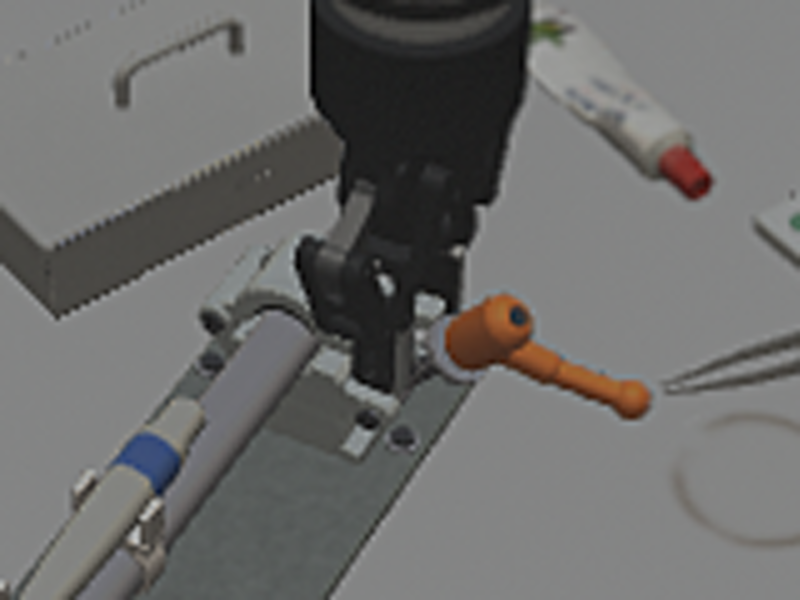

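The picture shows the jaw almost down on the rail, with the lug gripped at about (420,310) and the bolt clear of it. I'll lower the last bit until the force shows contact.

```bash
python3 -m jog '[[0.05,0,0.1,0],[0.1,0,0.2,0],[0.1,0,0.3,0],[0.1,0,0.3,0]]';python3 -m jog '[[0.0,0,0.1,0],[0.0,0,0.2,0],[0,0,0.2,0]]'
```

```text
t: 6.47
eef_pos: [0.5322, -0.1568, 0.0553]
tool_rot: [-0.0, 0.989, 0.151, -0.004]
contact_force: [-8.3, 2.8, 2.7]
gripper_width: 0.412
grasp_force: 25.5
t: 6.72
eef_pos: [0.5323, -0.1569, 0.0541]
tool_rot: [-0.0, 0.989, 0.151, -0.004]
contact_force: [-11.0, 2.0, 9.6]
gripper_width: 0.413
grasp_force: 26.5
```

Contact: 9.6 N upward. I'll release and rise.

```bash
python3 -m jog '[[-0.1,0,0,0],[-0.1,0,0,0],[-0.1,0,0,0],[-0.1,0,0,0],[-0.1,0,-2,0],[-0.1,0,-5,0],[-0.1,0,-9,0],[-2.5,0,-13,0],[-6,0,-15,0],[-6,0,-15,0]]' -0.3
python3 - <<'E'
from h import *
import pickle
np.set_printoptions(precision=4,suppress=True)
c=bot.read_camera("wrist");save(c,"w4.png");pickle.dump(c,open("w4.pkl","wb"))
W=cloud(c);ctr=np.array([.5353,-.0252]);a=np.radians(17.887);xs=np.array([np.cos(a),np.sin(a)]);ys=np.array([-xs[1],xs[0]])
S=np.dstack([(W[...,:2]-ctr)@xs,(W[...,:2]-ctr)@ys,W[...,2]])
hsv=cv2.cvtColor(c["pixels"],cv2.COLOR_RGB2HSV);o=(hsv[...,0]<16)&(hsv[...,1]>170)&(hsv[...,2]>60)&(c["depth"]>0)&(S[...,1]<-.09)&(S[...,1]>-.17)
P=S[o];i=np.argsort(P[:,0])
for q in np.array_split(i,10): print("  ",P[q].mean(0),P[q].min(0)[1:],P[q].max(0)[1:])
print(bot.get_obs()["eef_pos"])
for lo in range(-60,60,5):
    m=(S[...,2]>.04)&(S[...,2]<.13)&(abs(S[...,1]+.124)<.017)&(S[...,0]>lo/1e3)&(S[...,0]<lo/1e3+.005)
    if m.any(): print(lo,np.percentile(S[m][:,2],[5,50,95]))
E
```

```text
t: 7.55
eef_pos: [0.4775, -0.1771, 0.2092]
tool_rot: [0.002, 0.989, 0.149, 0.002]
contact_force: [-0.5, -0.4, -1.0]
gripper_width: 0.65
grasp_force: 0.0
   [-0.1283 -0.1382  0.0669] [-0.1451  0.0621] [-0.1319  0.0702]
   [-0.114  -0.1347  0.0697] [-0.1414  0.0644] [-0.1285  0.0737]
   [-0.0997 -0.1311  0.0757] [-0.1369  0.0701] [-0.1244  0.0796]
   [-0.0878 -0.1258  0.0946] [-0.1354  0.0737] [-0.114   0.1019]
   [-0.0815 -0.1232  0.0995] [-0.1336  0.0933] [-0.1135  0.1027]
   [-0.0761 -0.1232  0.0977] [-0.1337  0.0884] [-0.1134  0.1026]
   [-0.0729 -0.1236  0.0948] [-0.1338  0.0856] [-0.1133  0.1006]
   [-0.0698 -0.1236  0.091 ] [-0.1333  0.0815] [-0.1138  0.0965]
   [-0.0666 -0.1237  0.0872] [-0.1334  0.0783] [-0.1138  0.0933]
   [-0.0628 -0.1234  0.0835] [-0.1321  0.0784] [-0.1145  0.0877]
[ 0.4784 -0.1763  0.2076]
-60 [0.0755 0.0784 0.0806]
-55 [0.0578 0.07   0.0793]
-50 [0.0521 0.0705 0.0721]
-45 [0.0438 0.0704 0.0721]
-40 [0.0443 0.0702 0.072 ]
-35 [0.0441 0.071  0.0723]
-30 [0.0701 0.0711 0.0723]
-25 [0.0703 0.0719 0.0739]
-20 [0.074  0.0768 0.0791]
-15 [0.0789 0.0808 0.0824]
-10 [0.0815 0.083  0.0845]
-5 [0.0828 0.0841 0.0853]
0 [0.0828 0.0839 0.0851]
5 [0.0812 0.0827 0.0841]
10 [0.0783 0.0803 0.0822]
15 [0.0731 0.0764 0.0786]
20 [0.0673 0.0694 0.0727]
25 [0.0651 0.0666 0.0682]
30 [0.0627 0.0644 0.066 ]
35 [0.0597 0.0616 0.0633]
```

View pics/w4.png

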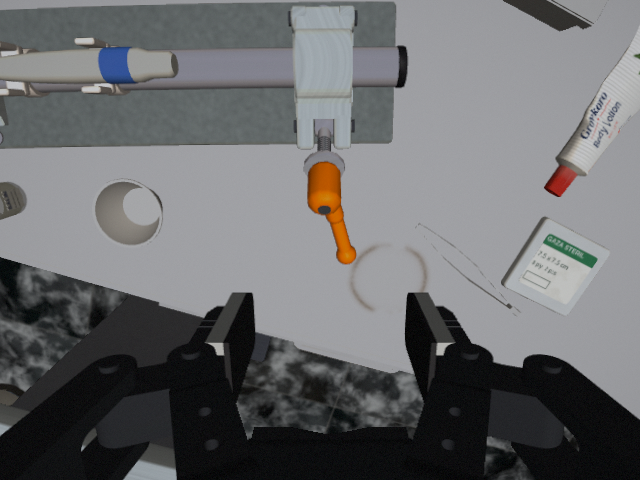

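The jaw is down: lug top at 71 mm, crown at 84 mm. The hub spans (308–340,165–213) in the picture and the ball is at (346,255). Next is the hub grip.

```bash
python3 -m jog '[[1,0,2,0],[2.3,0,4,0],[2.3,0,7,0],[2.3,0,7,0],[2.3,0,7,0]]' 0
python3 - <<'E'
from h import *
o=bot.get_obs();a=np.radians(17.887);p=o["eef_pos"];d=p[:2]-[.5353,-.0252];x=d@[np.cos(a),np.sin(a)];y=d@[-np.sin(a),np.cos(a)]
print(p,x,y,o["tool_rot"],"rows cm: x",(-.077-x)*100,"y",-(-.1236-y)*100,"z",(p[2]-.078)*100)
E
```

```text
t: 8.02
eef_pos: [0.5002, -0.1663, 0.133]
tool_rot: [-0.001, 0.988, 0.152, -0.002]
contact_force: [0.3, 0.4, 0.6]
gripper_width: 0.498
grasp_force: 0.0
[ 0.50020606 -0.16626194  0.13297533] -0.07672350858341741 -0.12346480762820113 [-0.00104585  0.98843447  0.15162817 -0.00225945] rows cm: x -0.027649141658259158 y 0.013519237179887567 z 5.497533448722071
```

```bash
python3 -m jog '[[0,0,2,0],[0,0,4,0],[0,0,5,0],[0,0,5.4,0],[0,0,5.4,0]]'; python3 -m jog '[[0,0,0,0],[0,0,0,0],[0,0,0,0],[0,0,0,0],[0,0,0,0],[0,0,0,0]]' 0.85 30
```

```text
t: 8.43
eef_pos: [0.5014, -0.167, 0.0809]
tool_rot: [-0.0, 0.988, 0.151, -0.0]
contact_force: [-0.0, 0.5, -0.1]
gripper_width: 0.498
grasp_force: 0.0
t: 8.93
eef_pos: [0.5015, -0.1668, 0.0816]
tool_rot: [0.0, 0.988, 0.151, 0.0]
contact_force: [-3.3, 1.4, 6.7]
gripper_width: 0.246
grasp_force: 29.3
```

```bash
python3 -m jog '[[0.25,0,-0.2,0],[0.52,0,-0.4,0],[0.8,0,-0.58,0],[1.08,0,-0.74,0],[1.37,0,-0.89,0],[1.67,0,-1.02,0],[1.98,0,-1.14,0],[2.29,0,-1.25,0],[2.29,0,-1.25,0]]'
```

```text
t: 9.68
eef_pos: [0.5242, -0.1595, 0.0934]
tool_rot: [-0.0, 0.988, 0.152, 0.0]
contact_force: [-1.3, 0.6, -5.4]
gripper_width: 0.242
grasp_force: 29.7
```

```bash
python3 -m jog '[[0.3,0,-0.02,0],[0.63,0,-0.08,0],[0.95,0,-0.15,0],[1.28,0,-0.19,0],[1.6,0,-0.2,0],[1.6,0,-0.2,0]]'
python3 -m jog '[[0.12,0,0,0],[0.24,0,0,0],[0.24,0,0,0]]'
```

```text
t: 10.18
eef_pos: [0.5394, -0.1547, 0.0954]
tool_rot: [-0.0, 0.988, 0.152, 0.0]
contact_force: [-2.0, 0.8, -4.2]
gripper_width: 0.223
grasp_force: 29.1
t: 10.43
eef_pos: [0.5413, -0.1544, 0.0955]
tool_rot: [0.0, 0.988, 0.151, 0.0]
contact_force: [-3.4, 1.4, -3.5]
gripper_width: 0.214
grasp_force: 28.6
```

```bash
python3 -c "
from h import *
c=bot.read_camera('scene');d=bot.read_camera('wrist')
a=cv2.resize(c['pixels'][150:245,300:410,::-1],(400,345),interpolation=cv2.INTER_CUBIC);b=cv2.resize(d['pixels'][200:400,220:440,::-1],(400,364))
cv2.imwrite('pics/s5.png',np.hstack([a,b[:345]]))"
```

```text
(no output)
```

View pics/s5.png

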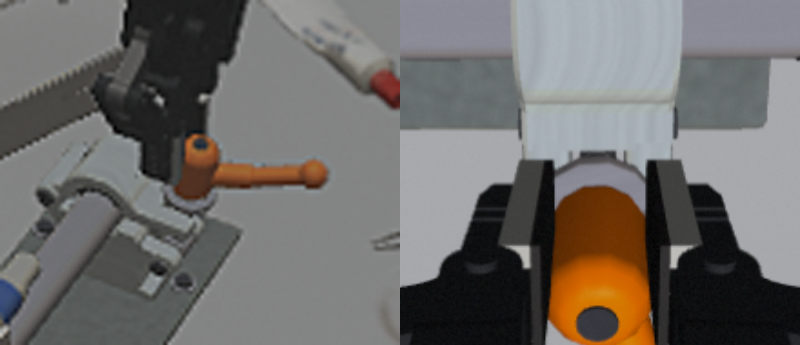

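The bolt is nearly upright but lags, because the pads have slipped to its far side. I'll measure the hub, then regrip it.

```bash
cat >> h.py <<'E'
A=np.radians(17.887);XS=np.array([np.cos(A),np.sin(A)]);YS=np.array([-XS[1],XS[0]]);CT=np.array([.5353,-.0252])
def st(W): return np.dstack([(W[...,:2]-CT)@XS,(W[...,:2]-CT)@YS,W[...,2]])
def tcp():
    o=bot.get_obs();return np.round(st(o["eef_pos"].reshape(1,1,3)).ravel()*1000,1)
def orange(name):
    c=bot.read_camera(name);S=st(cloud(c));hsv=cv2.cvtColor(c["pixels"],cv2.COLOR_RGB2HSV)
    o=(hsv[...,0]<16)&(hsv[...,1]>150)&(hsv[...,2]>50)&(c["depth"]>0)&(abs(S[...,0]+.05)<.12)&(abs(S[...,1]+.125)<.09)&(S[...,2]>.04)&(S[...,2]<.15)
    return S[o]*1000,S*1000,c
def ball():
    P,S,c=orange("wrist");r=np.hypot(P[:,0]+37,P[:,1]+123.6);m=r>np.percentile(r,99)-11;b=P[m]
    return np.round(b.mean(0),1),round(float(np.degrees(0)+np.arctan2(b[:,1].mean()+123.6,-(b[:,0].mean()+37))),3),round(float(r.max()),1)
E
python3 - <<'E'
from h import *
np.set_printoptions(precision=1,suppress=True)
print("tcp",tcp())
for n in("scene","wrist"):
    P,S,c=orange(n);print(n,len(P));t=P[P[:,2]>P[:,2].max()-4];print(" top",t.mean(0),t.min(0),t.max(0))
    i=np.argsort(P[:,0])
    for q in np.array_split(i,8): print("  ",P[q].mean(0),P[q].max(0)[2])
E
```

```text
tcp [ -34.  -124.8   95.5]
scene 246
 top [ -50.4 -121.8  115.6] [ -58.5 -130.4  114.1] [ -42.8 -116.8  118. ]
   [-106.9 -137.6  109.2] 113.89169766687024
   [ -97.2 -136.2  106. ] 110.88885057147768
   [ -86.3 -132.9  102.7] 107.84057218265097
   [ -75.7 -129.1  100.5] 105.35380418454288
   [ -65.9 -126.4  100.3] 105.58735739674718
   [ -58.1 -122.2  106.2] 115.95672654231726
   [ -52.4 -118.9  105.9] 116.8296291104124
   [ -46.  -118.6  106.6] 118.04560979908862
wrist 3977
 top [ -44.7 -133.7  133.1] [ -45.5 -134.   132.6] [ -43.8 -133.5  133.9]
   [ -75.6 -132.5  101.4] 104.34615211024875
   [ -57.6 -127.3  108.2] 116.24266874823164
   [ -45.6 -124.6  113.2] 133.94088453832492
   [ -41.6 -125.   109.5] 115.34206863288847
   [ -39.8 -123.9  107.1] 115.23773339225889
   [ -38.4 -123.6  104.5] 114.06399292274205
   [ -37.3 -123.7  100.8] 111.75380608512569
   [ -35.8 -123.6   94.2] 107.15426559026203
```

```bash
python3 -m jog '[[0,0,0,0],[0,0,0,0],[0,0,0,0],[-0.6,0,0.1,0],[-1.3,0,0.2,0],[-1.3,0,0.2,0],[-1.3,0,0.2,0]]' 0.3
python3 -m jog '[[0,0,0,0],[0,0,0,0],[0,0,0,0],[0,0,0,0],[0,0,0,0]]' 0.85 50
python3 -m jog '[[0.2,0,-0.02,0],[0.4,0,-0.04,0],[0.6,0,-0.06,0],[0.8,0,-0.08,0],[1.0,0,-0.09,0],[1,0,-0.09,0]]'; python3 -c "
from h import *
print(tcp());P,S,c=orange('scene');t=P[P[:,2]>P[:,2].max()-4];print(t.mean(0))"
```

```text
t: 11.22
eef_pos: [0.5278, -0.159, 0.0933]
tool_rot: [0.0, 0.989, 0.151, -0.0]
contact_force: [0.2, -0.5, -0.1]
gripper_width: 0.348
grasp_force: 0.0
t: 11.63
eef_pos: [0.5283, -0.1583, 0.0936]
tool_rot: [-0.0, 0.988, 0.151, -0.0]
contact_force: [-3.2, 1.7, 4.6]
gripper_width: 0.233
grasp_force: 48.9
t: 12.13
eef_pos: [0.5357, -0.156, 0.0939]
tool_rot: [-0.0, 0.989, 0.151, -0.003]
contact_force: [-6.9, 0.2, 7.5]
gripper_width: 0.24
grasp_force: 49.6
[ -39.8 -124.5   93.9]
[ -96.12630151 -137.36925881  118.19401767]
```

```bash
python3 -m jog '[[0.15,0,0,0],[0.3,0,0,0],[0.3,0,0,0]]'; python3 -c "
from h import *
print(tcp());P,S,c=orange('scene')
for q in np.array_split(np.argsort(P[:,0]),6): print(P[q].mean(0),P[q].max(0))
a=cv2.resize(c['pixels'][150:245,300:410,::-1],(400,345),interpolation=cv2.INTER_CUBIC);d=bot.read_camera('side');b=cv2.resize(d['pixels'][180:266,300:400,::-1],(400,345),interpolation=cv2.INTER_CUBIC)
cv2.imwrite('pics/s6.png',np.hstack([a,b]))"
```

```text
t: 12.43
eef_pos: [0.5384, -0.155, 0.0937]
tool_rot: [-0.0, 0.989, 0.151, -0.003]
contact_force: [-7.2, 0.2, 6.5]
gripper_width: 0.234
grasp_force: 49.8
[ -36.9 -124.4   93.7]
[ -97.67252875 -136.74819726  117.70345108] [ -92.6948151  -132.93581482  123.301272  ]
[ -86.41015152 -135.22353846  112.52166541] [ -80.50596599 -130.08309274  122.53353824]
[ -73.72837903 -131.32557375  106.68663099] [ -67.98570359 -126.60372572  112.7272772 ]
[ -63.02439879 -127.37773958  103.48599289] [ -58.41589437 -122.40723639  108.86814401]
[ -53.29292697 -124.37057927  102.38276718] [ -49.51859415 -120.07779864  112.93373289]
[ -46.64573293 -121.84272188  105.94004325] [ -37.8207121  -115.53669369  117.99586198]
```

View pics/s6.png

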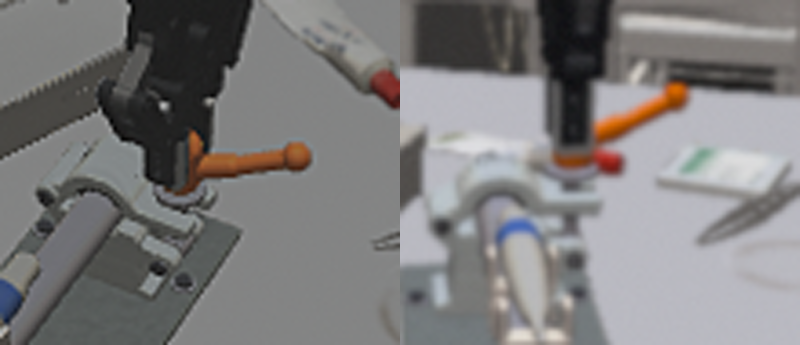

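Both views show the bolt upright in the slot, with the lever arm rising outward to the ball. A small nudge will make sure it is home, then I'll release.

```bash
python3 -m jog '[[0.15,0,0,0],[0.3,0,0,0],[0.3,0,0,0]]'; python3 -c "
from h import *
print(tcp())"
python3 -m jog '[[-0.1,0,0,0],[-0.1,0,0,0],[-0.1,0,0,0],[-0.1,0,0,0],[-0.1,0,-2,0],[-0.1,0,-5,0],[-2,0,-8,0],[-5.5,0,-9,0],[-8,0,-9,0],[-8,0,-9,0],[-8,0,-9,0]]' 0
python3 - <<'E'
from h import *
np.set_printoptions(precision=1,suppress=True)
P,S,c=orange("wrist");print(tcp(),len(P))
for q in np.array_split(np.argsort(P[:,0]),10): print(P[q].mean(0),P[q].min(0),P[q].max(0))
save(c,"w7.png")
E
```

```text
t: 12.78
eef_pos: [0.5409, -0.1542, 0.0936]
tool_rot: [-0.0, 0.989, 0.151, -0.003]
contact_force: [-6.8, 0.3, 5.3]
gripper_width: 0.235
grasp_force: 50.0
[ -34.2 -124.5   93.6]
t: 13.7
eef_pos: [0.4667, -0.1783, 0.1847]
tool_rot: [0.0, 0.989, 0.15, 0.0]
contact_force: [0.3, 0.1, 1.1]
gripper_width: 0.499
grasp_force: 0.0
[-111.1 -124.3  184.6] 2350
[ -94.  -139.1  120.3] [ -97.9 -146.9  115.9] [ -90.3 -132.7  122.9]
[ -87.4 -139.1  118.6] [ -90.3 -146.2  112.6] [ -85.  -132.8  122. ]
[ -80.4 -136.1  113.3] [ -84.9 -142.3  108.5] [ -75.9 -130.4  118.2]
[ -71.1 -133.4  109. ] [ -75.7 -139.4  104.5] [ -66.4 -127.4  112.9]
[ -61.9 -130.2  105.8] [ -66.3 -136.9  101.6] [ -57.5 -123.8  109. ]
[ -53.  -127.9  103.5] [ -57.3 -135.4   99.4] [ -48.6 -121.2  106.5]
[ -45.5 -125.2  109.8] [ -48.5 -132.9   98.1] [ -43.3 -115.9  116.7]
[ -41.2 -123.3  114. ] [ -43.3 -134.   109.8] [ -38.5 -113.5  118.6]
[ -35.  -123.3  113.6] [ -38.5 -134.1  108.5] [ -31.5 -113.6  116.9]
[ -29.  -123.6  113. ] [ -31.5 -132.5  109.7] [ -26.2 -115.2  116.7]
```

View pics/w7.png

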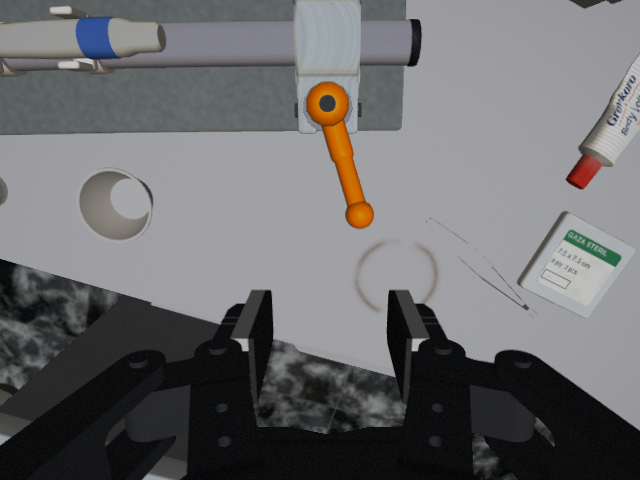

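The bolt is upright: the hub centre at (328,103) maps to x=-37 mm. The ball is at (359,214), giving stand (-91,-139,115) mm and a lever angle of about -0.28. I'll straddle the ball loosely and push it with the trailing finger.

```bash
python3 -m jog '[[0.7,0.6,1,-0.1],[1.3,1.1,2,-0.2],[1.9,1.5,4,-0.28],[1.9,1.5,6,-0.28],[1.9,1.5,7.2,-0.28],[1.9,1.5,7.7,-0.28],[1.9,1.5,7.7,-0.28],[1.9,1.5,7.7,-0.28]]' 0.34
cat >> h.py <<'E'
def plan(ths,z0=107.,th0=-.28,R=57.,C=(-37.,-123.6)):
    """rows (cm, rad) from the measured pose to lever-circle angles ths"""
    o=bot.get_obs();p=tcp();w,x,y,z=o["tool_rot"];yaw=2*np.arctan2(y,x) if x>0 else 2*np.arctan2(-y,-x)
    sp=A-yaw  # clockwise spin of tool from stand x
    for th in ths:
        T=np.array([C[0]-R*np.cos(th),C[1]+R*np.sin(th),z0-2.5*(th-th0)]);d=T-p
        c,s=np.cos(sp),np.sin(sp)
        print([round(float(v),2) for v in((d[0]*c-d[1]*s)/10,(-d[0]*s-d[1]*c)/10,-d[2]/10,th-sp)])
    f=o["contact_force"];fs=np.array([f[:2]@XS,f[:2]@YS]);print("tcp",p,"spin",round(sp,3),"th_tcp",round(float(np.arctan2(p[1]-C[1],-(p[0]-C[0]))),3),"F stand",np.round(fs,2),"Ft",round(float(fs@[np.sin(sp),np.cos(sp)]),2),"Fz",round(f[2],2),"q7",round(o["q"][6],2),"Mz",round(o["torque"][2],3))
E
python3 -c "
from h import *
plan([-.2,-.1,0,.1,.2,.3,.4])"
```

```text
t: 14.42
eef_pos: [0.4908, -0.1858, 0.1073]
tool_rot: [-0.0, 0.958, 0.288, 0.0]
contact_force: [0.5, 1.2, 0.5]
gripper_width: 0.334
grasp_force: 0.0
[-0.01, -0.45, 0.05, 0.07]
[0.06, -1.01, 0.07, 0.17]
[0.19, -1.57, 0.1, 0.27]
[0.37, -2.11, 0.12, 0.37]
[0.6, -2.63, 0.15, 0.47]
[0.89, -3.12, 0.17, 0.57]
[1.22, -3.58, 0.2, 0.67]
tcp [ -91.6 -139.2  107.3] spin -0.272 th_tcp -0.278 F stand [0.86 0.98] Ft 0.71 Fz 0.51 q7 -0.86 Mz 0.04
```

```bash
python3 -m jog '[[-0.01,-0.45,0.05,0.07],[0.02,-0.73,0.06,0.12],[0.06,-1.01,0.07,0.17],[0.12,-1.29,0.09,0.22],[0.19,-1.57,0.1,0.27],[0.19,-1.57,0.1,0.27]]'
python3 -c "
from h import *
plan([.1,.2,.3,.4,.5,.6])"
```

```text
t: 14.92
eef_pos: [0.4839, -0.1718, 0.1074]
tool_rot: [0.0, 0.988, 0.156, 0.001]
contact_force: [-0.1, -0.8, -0.3]
gripper_width: 0.33
grasp_force: 0.3
[0.02, -0.58, 0.14, 0.1]
[0.1, -1.14, 0.16, 0.2]
[0.25, -1.69, 0.19, 0.3]
[0.44, -2.23, 0.21, 0.4]
[0.69, -2.74, 0.24, 0.5]
[0.99, -3.23, 0.26, 0.6]
tcp [ -93.9 -123.7  107.4] spin -0.001 th_tcp -0.002 F stand [-0.38 -0.74] Ft -0.74 Fz -0.3 q7 -1.12 Mz 0.006
```

```bash
python3 -m jog '[[0.02,-0.58,0.14,0.1],[0.1,-1.14,0.16,0.2],[0.25,-1.69,0.19,0.3],[0.25,-1.69,0.19,0.3]]'
python3 -c "
from h import *
plan([.35,.4,.45,.5,.55,.6])"
python3 -m jog '[[0.19,-0.55,0.02,0.1],[0.19,-0.55,0.02,0.1]]'
python3 -c "
from h import *
plan([.45,.5,.55,.6,.65,.7])"
```

```text
t: 15.25
eef_pos: [0.4808, -0.1544, 0.1051]
tool_rot: [0.0, 1.0, 0.007, 0.001]
contact_force: [-0.2, 0.5, 0.2]
gripper_width: 0.329
grasp_force: 0.1
[0.03, -0.23, -0.03, 0.05]
[0.05, -0.52, -0.02, 0.1]
[0.09, -0.8, -0.01, 0.15]
[0.14, -1.08, 0.0, 0.2]
[0.2, -1.36, 0.02, 0.25]
[0.28, -1.63, 0.03, 0.3]
tcp [ -91.5 -106.2  105.1] spin 0.299 th_tcp 0.309 F stand [0.01 0.56] Ft 0.54 Fz 0.2 q7 -1.42 Mz 0.001
t: 15.42
eef_pos: [0.4825, -0.1493, 0.1046]
tool_rot: [0.0, 0.999, -0.042, 0.0]
contact_force: [-0.1, -1.2, 0.6]
gripper_width: 0.328
grasp_force: 0.3
[-0.11, -0.29, -0.06, 0.05]
[-0.09, -0.57, -0.05, 0.1]
[-0.05, -0.85, -0.03, 0.15]
[-0.0, -1.14, -0.02, 0.2]
[0.06, -1.41, -0.01, 0.25]
[0.14, -1.69, 0.0, 0.3]
tcp [ -88.4 -101.9  104.6] spin 0.397 th_tcp 0.399 F stand [-0.44 -1.09] Ft -1.17 Fz 0.64 q7 -1.52 Mz 0.007
```

```bash
python3 -m jog '[[-0.09,-0.57,-0.03,0.1],[-0.09,-0.57,-0.03,0.1],[-0.09,-0.57,-0.03,0.1]]'; python3 -c "
from h import *
plan([.6,.7])"
python3 -m jog '[[0.06,-0.56,0.02,0.1],[0.06,-0.56,0.02,0.1],[0.06,-0.56,0.02,0.1]]'; python3 -c "
from h import *
plan([.7,.8,.9])"
```

```text
t: 15.67
eef_pos: [0.4818, -0.1441, 0.1047]
tool_rot: [0.0, 0.996, -0.09, 0.0]
contact_force: [-0.3, 0.2, 0.1]
gripper_width: 0.331
grasp_force: 0.0
[0.05, -0.62, -0.01, 0.11]
[0.14, -1.19, 0.02, 0.21]
tcp [-87.4 -96.7 104.7] spin 0.492 th_tcp 0.49 F stand [-0.25  0.32] Ft 0.16 Fz 0.09 q7 -1.61 Mz 0.012
t: 15.92
eef_pos: [0.4832, -0.1388, 0.1043]
tool_rot: [0.0, 0.99, -0.14, 0.0]
contact_force: [-0.1, -0.6, 0.5]
gripper_width: 0.329
grasp_force: 0.0
[0.03, -0.65, -0.03, 0.11]
[0.12, -1.21, -0.0, 0.21]
[0.27, -1.76, 0.03, 0.31]
tcp [-84.5 -92.1 104.3] spin 0.593 th_tcp 0.586 F stand [-0.24 -0.51] Ft -0.56 Fz 0.53 q7 -1.71 Mz 0.007
```

```bash
python3 -c "
from h import *
P,S,c=orange('wrist')
for q in np.array_split(np.argsort(P[:,2]),6): print(P[q].mean(0).round(1))
print(ball())"
python3 -m jog '[[0.03,-0.65,0.0,0.11],[0.03,-0.65,0.0,0.11],[0.03,-0.65,0.0,0.11]]'; python3 -c "
from h import *
plan([.8,.9])"
```

```text
[ -54.4 -114.7  101.8]
[ -59.9 -111.8  106.7]
[ -46.7 -118.9  110.2]
[ -44.1 -119.7  111.8]
[ -51.8 -115.2  113.6]
[-86.2 -97.9 117.8]
(array([-86. , -98.2, 117.2]), 0.478, 66.3)
t: 16.27
eef_pos: [0.4852, -0.1324, 0.1042]
tool_rot: [0.0, 0.981, -0.194, -0.0]
contact_force: [-0.5, 0.3, -0.1]
gripper_width: 0.331
grasp_force: 0.0
[0.04, -0.56, -0.01, 0.1]
[0.12, -1.12, 0.02, 0.2]
tcp [-80.6 -86.7 104.2] spin 0.704 th_tcp 0.702 F stand [-0.38  0.48] Ft 0.12 Fz -0.14 q7 -1.82 Mz 0.027
```

```bash
python3 -m jog '[[0.04,-0.56,0.01,0.1],[0.04,-0.56,0.01,0.1],[0.04,-0.56,0.01,0.1]]'; python3 -c "
from h import *
plan([.9,1])"
python3 -m jog '[[0.05,-0.57,0.03,0.1],[0.05,-0.57,0.03,0.1],[0.05,-0.57,0.03,0.1]]'; python3 -c "
from h import *
plan([1.0,1.1])"
```

```text
t: 16.52
eef_pos: [0.4877, -0.1275, 0.1041]
tool_rot: [0.0, 0.97, -0.243, -0.0]
contact_force: [-0.7, -0.3, -0.3]
gripper_width: 0.334
grasp_force: 0.0
[0.03, -0.57, 0.0, 0.1]
[0.11, -1.13, 0.03, 0.2]
tcp [-76.7 -82.7 104.1] spin 0.803 th_tcp 0.8 F stand [-0.8  -0.09] Ft -0.64 Fz -0.25 q7 -1.92 Mz -0.036
t: 16.77
eef_pos: [0.4908, -0.1227, 0.1038]
tool_rot: [0.0, 0.957, -0.291, -0.0]
contact_force: [0.0, -0.8, -0.4]
gripper_width: 0.331
grasp_force: 0.0
[0.01, -0.57, -0.0, 0.1]
[0.09, -1.13, 0.03, 0.2]
tcp [-72.3 -79.1 103.8] spin 0.903 th_tcp 0.9 F stand [-0.21 -0.79] Ft -0.65 Fz -0.39 q7 -2.02 Mz 0.002
```

```bash
python3 -m jog '[[0.05,-0.57,0.03,0.1],[0.05,-0.57,0.03,0.1],[0.05,-0.57,0.03,0.1]]'; python3 -c "
from h import *
plan([1.1,1.2])"
python3 -m jog '[[0.05,-0.57,0.03,0.1],[0.05,-0.57,0.03,0.1],[0.05,-0.57,0.03,0.1]]'; python3 -c "
from h import *
plan([1.2,1.3])"
```

```text
t: 17.02
eef_pos: [0.4945, -0.1183, 0.1035]
tool_rot: [0.0, 0.941, -0.339, 0.0]
contact_force: [0.1, 0.5, 0.7]
gripper_width: 0.332
grasp_force: 0.0
[-0.03, -0.56, -0.0, 0.1]
[0.05, -1.12, 0.02, 0.2]
tcp [-67.4 -76.1 103.5] spin 1.003 th_tcp 1.001 F stand [0.21 0.45] Ft 0.42 Fz 0.66 q7 -2.12 Mz 0.04
t: 17.27
eef_pos: [0.4986, -0.1142, 0.1032]
tool_rot: [0.0, 0.923, -0.385, 0.0]
contact_force: [-0.5, -0.8, -0.2]
gripper_width: 0.332
grasp_force: 0.0
[-0.05, -0.55, -0.01, 0.1]
[0.03, -1.11, 0.02, 0.2]
tcp [-62.3 -73.4 103.2] spin 1.103 th_tcp 1.104 F stand [-0.74 -0.63] Ft -0.95 Fz -0.2 q7 -2.21 Mz -0.004
```

```bash
python3 -m jog '[[-0.02,-0.56,0.01,0.1],[-0.02,-0.56,0.01,0.1],[-0.02,-0.56,0.01,0.1]]'; python3 -c "
from h import *
plan([1.3])"
python3 -m jog '[[0.0,-0.57,0.03,0.1],[0.0,-0.57,0.03,0.1],[0.0,-0.57,0.03,0.1]]'; python3 -c "
from h import *
plan([1.4,1.5])"
```

```text
t: 17.52
eef_pos: [0.5024, -0.1102, 0.1031]
tool_rot: [0.0, 0.902, -0.431, 0.0]
contact_force: [0.4, -0.8, 0.7]
gripper_width: 0.332
grasp_force: 0.0
[-0.01, -0.56, 0.0, 0.1]
tcp [-57.4 -70.8 103.1] spin 1.203 th_tcp 1.202 F stand [ 0.13 -0.87] Ft -0.19 Fz 0.72 q7 -2.31 Mz -0.04
t: 17.77
eef_pos: [0.5068, -0.1066, 0.1028]
tool_rot: [0.0, 0.88, -0.475, 0.0]
contact_force: [-0.4, -0.7, 0.5]
gripper_width: 0.332
grasp_force: 0.0
[0.01, -0.56, -0.0, 0.1]
[0.09, -1.12, 0.03, 0.2]
tcp [-52.1 -68.8 102.8] spin 1.303 th_tcp 1.302 F stand [-0.57 -0.55] Ft -0.69 Fz 0.5 q7 -2.4 Mz -0.047
```

```bash
python3 -m jog '[[0,-0.57,0.01,0.1],[0,-0.57,0.01,0.1],[0,-0.57,0.01,0.1]]'; python3 -c "
from h import *
plan([1.5])"
python3 -m jog '[[0.0,-0.57,0.03,0.1],[0.0,-0.57,0.03,0.1],[0.0,-0.57,0.03,0.1]]'; python3 -c "
from h import *
plan([1.6,1.7]);print(ball())"
```

```text
t: 18.02
eef_pos: [0.5115, -0.1035, 0.1027]
tool_rot: [0.0, 0.855, -0.519, 0.0]
contact_force: [-0.0, 0.4, -0.4]
gripper_width: 0.332
grasp_force: 0.0
[0.05, -0.56, 0.02, 0.1]
tcp [-46.6 -67.2 102.7] spin 1.403 th_tcp 1.402 F stand [0.11 0.39] Ft 0.17 Fz -0.36 q7 -2.5 Mz 0.0
t: 18.27
eef_pos: [0.5166, -0.1008, 0.1024]
tool_rot: [0.0, 0.828, -0.561, 0.0]
contact_force: [0.3, -0.4, -0.5]
gripper_width: 0.33
grasp_force: 0.0
[0.07, -0.56, 0.01, 0.1]
[0.15, -1.13, 0.04, 0.2]
tcp [-41.  -66.3 102.4] spin 1.503 th_tcp 1.501 F stand [ 0.13 -0.49] Ft 0.1 Fz -0.53 q7 -2.59 Mz 0.027
(array([-47.4, -68.9, 113.8]), 1.383, 65.4)
```

```bash
python3 -m jog '[[0.06,-0.57,0.02,0.1],[0.06,-0.57,0.02,0.1],[0.06,-0.57,0.02,0.1]]'; python3 -c "
from h import *
plan([1.7])"
python3 -m jog '[[0.05,-0.57,0.03,0.1],[0.05,-0.57,0.03,0.1],[0.05,-0.57,0.03,0.1]]'; python3 -c "
from h import *
plan([1.8])"
python3 -m jog '[[0.05,-0.57,0.03,0.1],[0.05,-0.57,0.03,0.1],[0.05,-0.57,0.03,0.1]]'; python3 -c "
from h import *
plan([1.8,1.9])"
```

```text
t: 18.57
eef_pos: [0.5221, -0.0993, 0.1022]
tool_rot: [0.0, 0.799, -0.602, -0.0]
contact_force: [-0.6, 0.6, -0.0]
gripper_width: 0.331
grasp_force: 0.0
[0.05, -0.57, 0.02, 0.1]
tcp [-35.3 -66.4 102.2] spin 1.604 th_tcp 1.601 F stand [-0.39  0.79] Ft -0.42 Fz -0.02 q7 -2.68 Mz -0.008
t: 18.82
eef_pos: [0.5277, -0.0982, 0.1018]
tool_rot: [0.0, 0.768, -0.641, 0.0]
contact_force: [-0.3, 0.3, 0.4]
gripper_width: 0.325
grasp_force: 0.0
[0.01, -0.56, -0.0, 0.1]
tcp [-29.6 -67.2 101.8] spin 1.703 th_tcp 1.701 F stand [-0.22  0.35] Ft -0.26 Fz 0.37 q7 -2.76 Mz -0.021
t: 19.07
eef_pos: [0.5335, -0.0978, 0.1016]
tool_rot: [0.0, 0.735, -0.678, 0.0]
contact_force: [-0.8, 0.2, -0.3]
gripper_width: 0.33
grasp_force: 0.0
[-0.04, 0.01, -0.02, -0.0]
[-0.01, -0.55, 0.0, 0.1]
tcp [-24.  -68.5 101.6] spin 1.803 th_tcp 1.802 F stand [-0.69  0.47] Ft -0.78 Fz -0.25 q7 -2.85 Mz -0.017
```

```bash
sed -i 's/-d\[2\]\/10,th-sp)\])/-d[2]\/10,(th-sp+np.pi\/2)%np.pi-np.pi\/2)])/; s/fs@\[np.sin(sp),np.cos(sp)\]/fs@[np.sin(ta),np.cos(ta)]/; s/^    f=o\["contact_force"\];/    ta=np.arctan2(p[1]-C[1],-(p[0]-C[0]));f=o["contact_force"];/' h.py
python3 -m jog '[[0,0,-2,0],[0,0,-4.5,0],[0,0,-4.5,-1.57],[0,0,-4.5,-1.57],[0,0,-4.5,-1.57],[0,0,-4.5,-1.57],[0,0,-4.5,-1.57],[0,0,-4.5,-1.57],[0,0,-4.5,-1.57],[0,0,-4.5,-1.57],[0,0,-4.5,-1.57],[0,0,-4.5,-1.57],[0,0,-4.5,-1.57],[0,0,-4.5,-1.57],[0,0,-4.5,-1.57],[0,0,-4.5,-1.57]]'
python3 -m jog '[[0,0,0,-1.57],[0,0,0,-1.57],[0,0,0,-1.57],[0,0,0,-1.57],[0,0,0,-1.57],[0,0,0,-1.57],[0,0,0,-1.57],[0,0,0,-1.57],[0,0,0,-1.57],[0,0,0,-1.57],[0,0,0,-1.57],[0,0,0,-1.57],[0,0,0,-1.57],[0,0,0,-1.57]]'
python3 -c "
from h import *
plan([1.78]);print(ball())"
```

```text
t: 20.4
eef_pos: [0.5334, -0.0981, 0.1468]
tool_rot: [0.0, 0.999, 0.04, 0.0]
contact_force: [0.0, 0.4, -0.2]
gripper_width: 0.332
grasp_force: 0.0
t: 21.57
eef_pos: [0.5334, -0.098, 0.1466]
tool_rot: [0.0, 0.68, 0.733, 0.0]
contact_force: [0.4, -0.5, 0.5]
gripper_width: 0.329
grasp_force: 0.0
[0.06, -0.12, 4.47, -0.03]
tcp [-24.1 -68.7 146.6] spin -1.334 th_tcp 1.802 F stand [ 0.21 -0.6 ] Ft 0.34 Fz 0.55 q7 -0.04 Mz 0.015
(array([-29.6, -63.5, 112.5]), 1.693, 65.4)
```

```bash
python3 -m jog '[[0.05,-0.15,2,-0.03],[0.05,-0.15,4,-0.03],[0.05,-0.15,4.47,-0.03],[0.05,-0.15,4.47,-0.03]]'; python3 -c "
from h import *
plan([1.87,1.9])"
python3 -m jog '[[-0.0,0.55,0.02,0.1],[0.0,0.55,0.02,0.1],[0,0.55,0.02,0.1]]'; python3 -c "
from h import *
plan([1.97,2.0])"
```

```text
t: 21.95
eef_pos: [0.5308, -0.0973, 0.1006]
tool_rot: [-0.001, 0.67, 0.742, -0.001]
contact_force: [-0.3, 0.5, 0.2]
gripper_width: 0.333
grasp_force: 0.0
[-0.06, 0.65, -0.1, 0.09]
[-0.08, 0.82, -0.1, 0.12]
tcp [-26.4 -67.2 100.6] spin -1.36 th_tcp 1.757 F stand [-0.1   0.54] Ft -0.2 Fz 0.17 q7 -0.05 Mz 0.053
t: 22.2
eef_pos: [0.5381, -0.0966, 0.1026]
tool_rot: [0.001, 0.705, 0.709, 0.0]
contact_force: [0.1, 0.9, -0.6]
gripper_width: 0.331
grasp_force: 0.0
[-0.09, 0.48, 0.12, 0.09]
[-0.1, 0.65, 0.13, 0.12]
tcp [-19.2 -68.8 102.6] spin -1.263 th_tcp 1.885 F stand [0.39 0.85] Ft 0.11 Fz -0.59 q7 -0.13 Mz -0.035
```

```bash
python3 -m jog '[[-0.09,0.52,0.06,0.1],[-0.09,0.52,0.06,0.1],[-0.09,0.52,0.06,0.1]]'; python3 -c "
from h import *
plan([2.07,2.1])"
python3 -m jog '[[-0.05,0.57,0.03,0.1],[-0.05,0.57,0.03,0.1],[-0.05,0.57,0.03,0.1]]'; python3 -c "
from h import *
plan([2.17,2.2])"
python3 -m jog '[[-0.05,0.57,0.03,0.1],[-0.05,0.57,0.03,0.1],[-0.05,0.57,0.03,0.1]]'; python3 -c "
from h import *
plan([2.27,2.3]);print(ball())"
```

```text
t: 22.45
eef_pos: [0.543, -0.0976, 0.1017]
tool_rot: [0.0, 0.739, 0.673, 0.0]
contact_force: [-1.1, 0.4, -0.2]
gripper_width: 0.327
grasp_force: 0.0
[-0.0, 0.57, 0.06, 0.09]
[-0.02, 0.74, 0.07, 0.12]
tcp [-14.9 -71.3 101.7] spin -1.165 th_tcp 1.971 F stand [-0.88  0.7 ] Ft -1.08 Fz -0.24 q7 -0.22 Mz -0.03
t: 22.7
eef_pos: [0.5484, -0.0987, 0.1011]
tool_rot: [0.0, 0.772, 0.636, 0.0]
contact_force: [-0.8, -0.7, 0.2]
gripper_width: 0.326
grasp_force: 0.0
[0.03, 0.58, 0.02, 0.09]
[0.01, 0.75, 0.03, 0.12]
tcp [-10.1 -74.  101.1] spin -1.066 th_tcp 2.068 F stand [-0.98 -0.41] Ft -0.66 Fz 0.18 q7 -0.3 Mz -0.019
t: 22.95
eef_pos: [0.5538, -0.1003, 0.1006]
tool_rot: [0.0, 0.802, 0.597, 0.0]
contact_force: [-0.6, 0.5, -0.7]
gripper_width: 0.331
grasp_force: 0.0
[0.06, 0.59, -0.0, 0.09]
[0.04, 0.76, 0.0, 0.12]
tcp [ -5.5 -77.1 100.6] spin -0.967 th_tcp 2.166 F stand [-0.4   0.68] Ft -0.71 Fz -0.72 q7 -0.39 Mz -0.022
(array([ -8.6, -69.4, 110.7]), 2.054, 66.0)
```

```bash
python3 -m jog '[[0.02,0.58,0.02,0.1],[0.02,0.58,0.02,0.1],[0.02,0.58,0.02,0.1]]'; python3 -c "
from h import *
plan([2.37,2.4])"
python3 -m jog '[[0.0,0.57,0.03,0.1],[0.0,0.57,0.03,0.1],[0.0,0.57,0.03,0.1]]'; python3 -c "
from h import *
plan([2.47,2.5])"
```

```text
t: 23.25
eef_pos: [0.5593, -0.1018, 0.1003]
tool_rot: [0.0, 0.831, 0.556, -0.0]
contact_force: [-0.7, 0.6, -0.2]
gripper_width: 0.33
grasp_force: 0.0
[0.02, 0.58, -0.01, 0.09]
[0.01, 0.75, -0.0, 0.12]
tcp [ -0.7 -80.3 100.3] spin -0.866 th_tcp 2.268 F stand [-0.45  0.79] Ft -0.85 Fz -0.19 q7 -0.47 Mz -0.08
t: 23.5
eef_pos: [0.5646, -0.104, 0.1]
tool_rot: [0.0, 0.858, 0.514, 0.0]
contact_force: [0.8, 0.2, 0.6]
gripper_width: 0.329
grasp_force: 0.0
[-0.01, 0.58, -0.01, 0.09]
[-0.03, 0.75, -0.0, 0.12]
tcp [  3.7 -83.9 100. ] spin -0.766 th_tcp 2.369 F stand [ 0.79 -0.03] Ft 0.57 Fz 0.61 q7 -0.56 Mz -0.02
```

```bash
python3 -m jog '[[-0.02,0.58,0.02,0.1],[-0.02,0.58,0.02,0.1],[-0.02,0.58,0.02,0.1]]'; python3 -c "
from h import *
plan([2.57])"
python3 -m jog '[[-0.05,0.57,0.03,0.1],[-0.05,0.57,0.03,0.1],[-0.05,0.57,0.03,0.1]]'; python3 -c "
from h import *
plan([2.67])"
python3 -m jog '[[-0.05,0.57,0.03,0.1],[-0.05,0.57,0.03,0.1],[-0.05,0.57,0.03,0.1]]'; python3 -c "
from h import *
plan([2.77]);print(ball())"
```

```text
t: 23.75
eef_pos: [0.5696, -0.1068, 0.0998]
tool_rot: [0.0, 0.883, 0.47, 0.0]
contact_force: [0.1, -0.2, -0.7]
gripper_width: 0.328
grasp_force: 0.0
[-0.02, 0.57, -0.01, 0.09]
tcp [  7.6 -88.2  99.8] spin -0.667 th_tcp 2.471 F stand [ 0.05 -0.21] Ft 0.19 Fz -0.73 q7 -0.64 Mz -0.019
t: 24.0
eef_pos: [0.5741, -0.1103, 0.0995]
tool_rot: [0.0, 0.905, 0.426, 0.0]
contact_force: [0.4, 1.2, 0.3]
gripper_width: 0.328
grasp_force: 0.1
[-0.01, 0.57, -0.01, 0.1]
tcp [ 10.8 -92.9  99.5] spin -0.567 th_tcp 2.571 F stand [0.73 1.03] Ft -0.47 Fz 0.28 q7 -0.72 Mz 0.034
t: 24.25
eef_pos: [0.5781, -0.1141, 0.0992]
tool_rot: [-0.0, 0.925, 0.38, 0.0]
contact_force: [-0.8, 2.0, 0.6]
gripper_width: 0.332
grasp_force: 0.6
[0.01, 0.59, -0.02, 0.1]
tcp [ 13.4 -97.7  99.2] spin -0.467 th_tcp 2.667 F stand [-0.17  2.18] Ft -2.01 Fz 0.65 q7 -0.8 Mz -0.021
(array([ 13.6, -89.1, 108.9]), 2.544, 66.2)
```

Resistance is starting (2 N). From here I'll take small steps with averaged force readings.

```bash
cat >> h.py <<'E'
def ft(n=6,C=(-37.,-123.6)):
    F=[];
    for i in range(n):
        bot.read_camera("side");F.append(bot.get_obs()["contact_force"])
    F=np.array(F);f=F.mean(0);p=tcp();ta=np.arctan2(p[1]-C[1],-(p[0]-C[0]));fs=np.array([f[:2]@XS,f[:2]@YS])
    print("tcp",p,"th",round(float(ta),3),"Ft",round(float(fs@[np.sin(ta),np.cos(ta)]),2),"Fr",round(float(fs@[-np.cos(ta),np.sin(ta)]),2),"Fz",round(f[2],2),"t",bot.get_obs()["t"])
E
python3 -c "
from h import *
ft()"
python3 -m jog '[[0,0.17,0.01,0.03],[0,0.17,0.01,0.03],[0,0.17,0.01,0.03]]'; python3 -c "
from h import *
ft()"
python3 -m jog '[[0,0.17,0.01,0.03],[0,0.17,0.01,0.03],[0,0.17,0.01,0.03]]'; python3 -c "
from h import *
ft()"
```

```text
tcp [ 13.4 -98.   99.2] th 2.672 Ft -1.89 Fr 1.26 Fz 0.58 t 24.6
t: 24.85
eef_pos: [0.5794, -0.1155, 0.0991]
tool_rot: [-0.0, 0.932, 0.363, 0.0]
contact_force: [-0.4, 3.7, 1.5]
gripper_width: 0.332
grasp_force: 1.5
tcp [ 14.2 -99.6  99.1] th 2.703 Ft -3.18 Fr 2.01 Fz 1.36 t 25.15
t: 25.4
eef_pos: [0.5807, -0.117, 0.099]
tool_rot: [0.0, 0.937, 0.349, 0.0]
contact_force: [0.5, 3.3, 1.0]
gripper_width: 0.327
grasp_force: 1.6
tcp [  14.8 -101.4   99. ] th 2.737 Ft -3.23 Fr 2.3 Fz 1.43 t 25.7
```

```bash
python3 -m jog '[[0.1,0,0,0],[0.2,0,0,0],[0.2,0.0,0,0]]'; python3 -c "
from h import *
ft()"
python3 -m jog '[[0,0.12,0.01,0.02],[0,0.12,0.01,0.02],[0,0.12,0.01,0.02]]'; python3 -c "
from h import *
ft();print(ball())"
```

```text
t: 25.95
eef_pos: [0.5811, -0.1167, 0.0986]
tool_rot: [0.0, 0.937, 0.349, -0.001]
contact_force: [-2.9, 0.9, 1.3]
gripper_width: 0.336
grasp_force: 1.3
tcp [  16.2 -100.8   98.8] th 2.737 Ft -2.31 Fr -2.17 Fz 0.34 t 26.25
t: 26.5
eef_pos: [0.5827, -0.1168, 0.0988]
tool_rot: [-0.0, 0.94, 0.34, -0.0]
contact_force: [-3.4, 0.8, -0.2]
gripper_width: 0.329
grasp_force: 1.3
tcp [  17.1 -101.6   98.9] th 2.755 Ft -2.52 Fr -1.68 Fz -0.74 t 26.8
(array([ 16.5, -93.4, 108.6]), 2.627, 66.7)
```

```bash
python3 -m jog '[[-0.1,0,0,0],[-0.1,0.17,0.01,0.03],[-0.1,0.17,0.01,0.03],[-0.1,0.17,0.01,0.03]]'; python3 -c "
from h import *
ft()"
python3 -m jog '[[0,0.17,0.01,0.03],[0,0.17,0.01,0.03],[0,0.17,0.01,0.03]]'; python3 -c "
from h import *
ft()"
```

```text
t: 27.18
eef_pos: [0.5836, -0.1182, 0.0989]
tool_rot: [-0.0, 0.945, 0.326, 0.0]
contact_force: [-1.4, 2.8, -0.4]
gripper_width: 0.329
grasp_force: 1.6
tcp [  17.4 -103.4   99. ] th 2.786 Ft -3.3 Fr 0.97 Fz -0.39 t 27.4833
t: 27.73
eef_pos: [0.5845, -0.1197, 0.0988]
tool_rot: [-0.0, 0.95, 0.312, 0.0]
contact_force: [-1.6, 4.6, 0.8]
gripper_width: 0.331
grasp_force: 2.0
tcp [  17.7 -105.1   98.8] th 2.815 Ft -3.89 Fr 2.6 Fz 0.7 t 28.0333
```

```bash
python3 -m jog '[[0.13,0,0,0],[0.13,0.17,0.01,0.03],[0.13,0.17,0.01,0.03],[0.13,0.17,0.01,0.03]]'; python3 -c "
from h import *
ft()"
python3 -m jog '[[0.04,0.17,0.01,0.03],[0.04,0.17,0.01,0.03],[0.04,0.17,0.01,0.03]]'; python3 -c "
from h import *
ft();print(ball())"
```

```text
t: 28.37
eef_pos: [0.586, -0.1211, 0.0985]
tool_rot: [0.0, 0.955, 0.297, -0.0]
contact_force: [-3.0, 3.4, 0.0]
gripper_width: 0.328
grasp_force: 1.9
tcp [  18.8 -106.7   98.5] th 2.848 Ft -3.44 Fr -0.61 Fz 0.73 t 28.6667
t: 28.92
eef_pos: [0.5871, -0.1221, 0.0983]
tool_rot: [0.0, 0.959, 0.283, -0.001]
contact_force: [-5.3, 2.7, -0.6]
gripper_width: 0.33
grasp_force: 1.7
tcp [  19.9 -108.    98.4] th 2.874 Ft -3.26 Fr -2.32 Fz 0.02 t 29.2167
(array([ 19.8, -99.7, 108.1]), 2.743, 66.5)
```

```bash
cat >> h.py <<'E'
def tq(n=6,C=np.array([-37.,-123.6])):
    F=[]
    for i in range(n): bot.read_camera("side");F.append(bot.get_obs()["contact_force"])
    o=bot.get_obs();f=np.mean(F,0);fs=-np.array([f[:2]@XS,f[:2]@YS]);p=tcp()[:2]-C
    w,x,y,z=o["tool_rot"];sp=A-2*np.arctan2(y,x)+np.pi;nrm=np.array([np.sin(sp),np.cos(sp)]);rad=np.array([-np.cos(sp),np.sin(sp)])
    s=-6.5; b=rad*np.sqrt(58**2-s*s)-6.5*nrm+rad*0  # ball in pad frame
    pc=(p@nrm-14)*nrm+rad*np.sqrt(58**2-(p@nrm-6.5)**2)
    T=-(pc[0]*fs[1]-pc[1]*fs[0])/1000
    print("th",round(float(np.arctan2(p[1],-p[0])),3),"Fn",round(float(fs@nrm),2),"Fr",round(float(fs@rad),2),"Fz",round(f[2],2),"T",round(float(T),3),"sd",round(float(np.std([-(np.array([g[:2]@XS,g[:2]@YS])@nrm) for g in F])),2),"t",round(o["t"],2))
E
python3 -c "
from h import *
tq()"
python3 -m jog '[[-0.05,0,0,0],[-0.05,0.17,0.01,0.03],[-0.05,0.17,0.01,0.03],[-0.05,0.17,0.01,0.03]]'; python3 -c "
from h import *
tq()"
python3 -m jog '[[0.02,0.17,0.01,0.03],[0.02,0.17,0.01,0.03],[0.02,0.17,0.01,0.03]]'; python3 -c "
from h import *
tq()"
```

```text
th 2.875 Fn 2.76 Fr 2.67 Fz -0.98 T 0.197 sd 0.37 t 29.57
t: 29.9
eef_pos: [0.5883, -0.1232, 0.0985]
tool_rot: [-0.0, 0.963, 0.268, 0.0]
contact_force: [-3.4, 2.3, -0.2]
gripper_width: 0.332
grasp_force: 2.0
th 2.9 Fn 4.19 Fr 0.85 Fz -0.49 T 0.254 sd 0.75 t 30.2
t: 30.45
eef_pos: [0.5891, -0.1246, 0.0983]
tool_rot: [-0.0, 0.967, 0.254, 0.0]
contact_force: [-3.8, 3.1, -0.1]
gripper_width: 0.33
grasp_force: 2.3
th 2.93 Fn 4.42 Fr 1.23 Fz -0.39 T 0.272 sd 0.54 t 30.75
```

```bash
python3 -m jog '[[0,0.17,0.01,0.03],[0,0.17,0.01,0.03],[0,0.17,0.01,0.03]]'; python3 -c "
from h import *
tq(8)"
python3 -m jog '[[0,0.17,0.01,0.03],[0,0.17,0.01,0.03],[0,0.17,0.01,0.03]]'; python3 -c "
from h import *
tq(8)"
```

```text
t: 31.0
eef_pos: [0.59, -0.1262, 0.0982]
tool_rot: [-0.0, 0.971, 0.24, 0.0]
contact_force: [-3.7, 3.4, 0.7]
gripper_width: 0.327
grasp_force: 2.3
th 2.959 Fn 4.6 Fr 0.96 Fz -0.12 T 0.278 sd 0.25 t 31.4
t: 31.65
eef_pos: [0.5908, -0.1276, 0.0981]
tool_rot: [-0.0, 0.974, 0.225, 0.0]
contact_force: [-2.8, 4.4, 0.3]
gripper_width: 0.329
grasp_force: 2.5
th 2.987 Fn 5.36 Fr 0.96 Fz 0.45 T 0.323 sd 0.54 t 32.05
```

```bash
python3 -m jog '[[0,0.12,0.01,0.02],[0,0.12,0.01,0.02],[0,0.12,0.01,0.02]]'; python3 -c "
from h import *
tq(10)"
```

```text
t: 32.3
eef_pos: [0.5913, -0.1287, 0.098]
tool_rot: [-0.0, 0.977, 0.215, 0.0]
contact_force: [-3.9, 4.7, 0.9]
gripper_width: 0.33
grasp_force: 2.5
th 3.007 Fn 5.09 Fr 1.26 Fz 0.34 T 0.312 sd 0.61 t 32.8
```

```bash
python3 -m jog '[[0,0.14,0.01,0.025],[0,0.14,0.01,0.025],[0,0.14,0.01,0.025]]'; python3 -c "
from h import *
tq(14)"
```

```text
t: 33.05
eef_pos: [0.5919, -0.1299, 0.098]
tool_rot: [-0.0, 0.979, 0.203, 0.0]
contact_force: [-3.7, 4.0, -0.4]
gripper_width: 0.338
grasp_force: 2.5
th 3.03 Fn 5.17 Fr 1.26 Fz 0.57 T 0.316 sd 0.42 t 33.75
```

```bash
python3 -m jog '[[-0.05,0.12,0.01,0.02],[-0.05,0.12,0.01,0.02],[-0.05,0.12,0.01,0.02]]'; python3 -c "
from h import *
tq(14);print(ball())"
```

```text
t: 34.0
eef_pos: [0.5922, -0.1309, 0.098]
tool_rot: [-0.0, 0.981, 0.193, 0.0]
contact_force: [-2.6, 4.6, 0.3]
gripper_width: 0.334
grasp_force: 2.7
th 3.048 Fn 5.31 Fr 0.67 Fz 0.8 T 0.316 sd 0.49 t 34.7
(array([  23. , -109.6,  107.6]), 2.912, 66.5)
```

```bash
python3 -m jog '[[0,0.17,0.01,0.03],[0,0.17,0.01,0.03],[0,0.17,0.01,0.03]]'; python3 -c "
from h import *
tq(14)"
```

```text
t: 35.0
eef_pos: [0.5928, -0.1324, 0.0979]
tool_rot: [-0.0, 0.984, 0.179, 0.0]
contact_force: [-3.0, 5.0, 0.8]
gripper_width: 0.329
grasp_force: 2.8
th 3.075 Fn 5.41 Fr 0.95 Fz 0.78 T 0.326 sd 0.38 t 35.7
```

```bash
python3 -m jog '[[0,0.15,0.01,0.025],[0,0.15,0.01,0.025],[0,0.15,0.01,0.025]]'; python3 -c "
from h import *
tq(14)"
```

```text
t: 35.95
eef_pos: [0.5933, -0.1336, 0.0977]
tool_rot: [-0.0, 0.986, 0.166, 0.0]
contact_force: [-2.9, 6.0, 0.6]
gripper_width: 0.331
grasp_force: 3.1
th 3.096 Fn 6.41 Fr 0.99 Fz 0.94 T 0.383 sd 0.43 t 36.65
```

Torque is about 0.35–0.38 N m, which is firm. I'll back off, rise clear and check.

```bash
python3 -m jog '[[0,-0.3,0,0],[0,-0.6,0,0],[0,-0.6,0,0]]'; python3 -m jog '[[0,0,-1.5,0],[0,0,-4,0],[0,0,-8,0],[0,0,-10,0],[2,0,-10,0],[4,0,-10,0],[4,0,-10,0]]'
python3 -c "
from h import *
print(tcp(),ball());P,S,c=orange('wrist');d=bot.read_camera('scene')
a=cv2.resize(d['pixels'][140:350,210:430,::-1],(420,400),interpolation=cv2.INTER_CUBIC);b=cv2.resize(c['pixels'][...,::-1],(380,285));b=cv2.copyMakeBorder(b,0,115,0,0,cv2.BORDER_CONSTANT)
cv2.imwrite('pics/s9.png',np.hstack([a,b]))
for n in ('scene',):
  S=st(cloud(d))*1000
  m=(abs(S[...,0])<10)&(S[...,2]>66)&(S[...,2]<76)&(S[...,1]<-20)&(abs(S[...,1]+125)>30);print('rail',np.median(S[m],0))
t=P[P[:,2]>P[:,2].max()-4];print(t.mean(0),P.min(0),P.max(0))
"
```

```text
t: 36.9
eef_pos: [0.592, -0.1292, 0.0981]
tool_rot: [0.001, 0.986, 0.166, 0.001]
contact_force: [0.2, 0.0, 0.1]
gripper_width: 0.329
grasp_force: 0.0
t: 37.48
eef_pos: [0.6328, -0.1143, 0.1989]
tool_rot: [0.0, 0.986, 0.167, 0.003]
contact_force: [0.7, 2.4, -0.3]
gripper_width: 0.33
grasp_force: 0.0
[  65.4 -114.7  198.9] (array([  23. , -111.5,  107.5]), 2.942, 66.5)
rail [ -3.8952735  -74.47154799  71.49553463]
[   6.06945645 -114.03240638  108.52392745] [ -43.9775906  -134.10301705   79.44133562] [  27.77529186 -104.58921536  111.10505183]
```

View pics/s9.png

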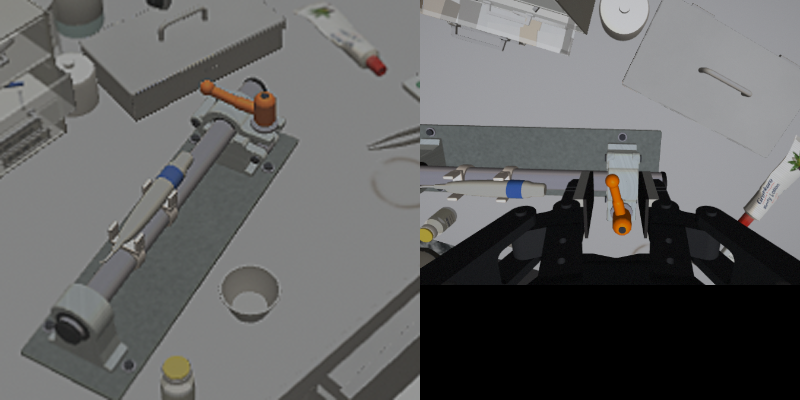

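The picture shows the clamp closed, the bolt upright and the lever turned to about 2.95 rad. The handpiece is still in its rests, and the pot and vial are in place. The gripper is clear, so I'll hand in.

```bash
python3 -c "
from station import bot
print(bot.hand_in())"
```

```text
the job is handed in; nothing more can be done
None
```

I closed the clamp onto the rail, set the bolt upright in the slot and turned the lever clockwise until firm; the last averaged torque was about 0.38 N m (the target is 0.33; the reading just before was 0.33). I handed the job in at about 38 s with the gripper clear; the handpiece, rail, pot and vial looked undisturbed in the last pictures.

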